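# Fit the trimming blade into the soap trimmer

### The arm

A 7-joint arm with a two-finger parallel gripper is mounted at the origin on the work surface. World frame = base frame: x ahead of the robot, y to its left, z up, the work surface at z = 0. Lengths are in mm, angles in degrees, forces in N, time in s.
With the tool pointing down it reaches from about 425 to 950 mm from the base axis. Payload 16.7 kg.
Tool frame: the origin (TCP) lies on the front face of the gripper's body, between the roots of the fingers; the fingertips stand 97 mm ahead of it and the grasp point (between the pads) lies 78 mm ahead of it; z points along the fingers, x is the direction in which the jaws open and shut, and the axes are right-handed (so a half turn about z gives the same grasp; the last joint's range is limited). The gripper opens to 94 mm and grips with 3 to 60 N. Pads are 16 mm wide; open, the fingers measure 119 mm over their backs; the gripper's body (75 mm by 177 mm) begins 78 mm behind the grasp point.
Start: joints at [57.267, 24.414, 4.234, 92.017, -1.954, 63.644, -3.845], TCP at [276.312, -615.819, 302.667] pointing down, gripper open.
Joint ranges: [-163.25, 163.25], [-28.42, 122.38], [-70.27, 78.77], [12.13, 141.07], [-58.53, 238.53], [9.26, 117.41], [-156.51, 156.51]. Speed limits (degrees/s): [108.29, 108.29, 136.94, 136.94, 172.46, 172.46, 172.46].

### API

Orientations are given as [roll, pitch, yaw] about the fixed x, y, z axes, in that order (R = Rz(yaw) Ry(pitch) Rx(roll)).
In Python, from workcell import env, snapshot gives the robot as it stands.
- The arm moves only by the shell command python3 -m crank 'ROWS' [OPENING] [FORCE]. ROWS is JSON, a list of rows, each an object of numbers: "dx", "dy", "dz": the shift along the world's x, y, z as a fraction of full scale; "roll": the turn about the world's z as a fraction of full scale. A call has exactly 5 rows; each row is the pose to reach, as a shift and turn from the pose commanded when the call began; what a row does not reach only later rows make up. Full scale, the value 1, is 20 cm for a shift and 45 degrees for a turn. A row lasts 1/10 s, in which the tool goes at most 50 mm and 8.59 degrees, less where a joint would pass 70% of its speed; a pose out of reach is approached as far as the arm can. A call with a number of a shift or a turn outside -1 to 1 is refused whole. A call with a gripper value outside its range is refused whole. OPENING is the closure, from 0 (fully open) to 1 (shut), set as the call begins (- or left out, the last holds). The fingers move at their own pace and stop on an object; FORCE is the grip in N (left out, the last holds). Time passes only in rows, so rows that repeat a pose let the fingers close, or fill a call up. It gives the time, the measured TCP pose, the force and the opening at its end, in the units of the state.
- env.sense(): the state, without advancing time (a new reading comes with each control period).
- snapshot(name): name is "scene" or "top"; returns a dict with "color" (400x640x3 uint8, red, green, blue), "depth" (400x640 float32, mm along the optical axis (not along the pixel's ray), 0 where there is no reading), "K" (3x3 intrinsics, pixels), "dist_coeffs" ([k1, k2, p1, p2, k3] as OpenCV has them; the pictures are not rectified), "extrinsics" (4x4, takes a point from camera to world coordinates). Camera axes: x right, y down, z forward; pixel columns grow to the right and rows downward; lengths in mm; the calibration is good to about 2 mm. A picture is of the moment at which its call begins.
- env.close_job(): hands the job in, once; it reports no verdict.
The state is a dict: "clock": time; "joint_positions": joint angles; "joint_vel": joint speeds; "tau": joint torques, N m; "tool_pos": TCP position; "tcp_rot": TCP orientation; "contact_force": force on the tool from outside, world axes, zero at the start; "wrist_torque": the same for the moment, N m; "width": finger opening in mm.
Only numpy, scipy, OpenCV 4.12 (cv2) and the standard library are available. Lean on these libraries where they do the work, as an engineer would, in place of code of your own. Each camera call takes 0.05 s, during which the arm holds its last target.

### The job

Pick the steel trimming blade off its wooden rest by its black grip and lay it flat on the metal bed of the soap trimmer, notch over the locating pin; feel for the pin, gently, as it stands somewhere along its short slot and must not be forced. Then slide the blade back under the two lips until the bottom of the notch meets the pin, let go and move clear, leaving it flat and square to the bed and the bottles and jar where they stand.

Things in the scene. Friction and masses are not known exactly. Their poses are not given: they have to be found in the camera images.
- blade_grip (a point): Centre of the black grip bar of the blade: in mm, bar 40 long (x), 12 thick (y), 30 high, upright on a flat steel plate 5 thick, 90 long (x), 60 wide (y), some 160 g. The point is 20 above the plate's underside; the plate reaches 37 ahead of it (+x, bevelled edge) and 53 behind. At the start the plate lies flat on a plywood rest 130 x 90 x 15 high, its +x within 0.6 rad of world x.
- notch (a point): Middle of the bottom (closed end) of the blade's notch, at the plate's underside, 25 mm behind the grip's centre (-x) and 20 mm below it. The notch is 8.5 mm wide, 28 mm deep, on the plate's centre line, and open to the plate's rear edge (-x). Axes as the blade's.
- holder: Blade holder of the soap trimmer, fixed; in mm: wooden base 190 x 130 x 12, on it an aluminium bed 160 (x) x 110 (y), its flat top 30 above the table. Origin: centre of the underside. -x, the end with the lips, faces the robot within 0.35 rad. Side rails 8 high, 94 apart inside. Pushing the blade on the holder or pin with more than 30 N damages it.
- seat (a point): Point on the bed's top, in the middle of the holder, 30 mm above the table; axes as the holder's. With the blade home (pin against the notch's bottom) and flat, the grip's centre is at x = +8 mm, z = +20 mm from here, its y that of the pin within about 1 mm, its x axis along the seat's.
- slot (a point): Middle of the pin's cross slot on the bed's top, at x = -20 mm from the seat; axes as the holder's. The steel locating pin, 6 mm in diameter, stands 8 mm above the bed somewhere along the slot, y = -12 to +12 mm from here, clamped so that it does not give. Its y is not measured: find it by feel or by sight.
- lips (a point): In mm: point midway between the front ends of the two steel lips at the bed's -x end, at x = -37 from the seat, 8 above the bed: the height of the lips' undersides. One lip covers y = 16 to 55, the other y = -16 to -55, both from here back to a bar at x = -48 from the seat. The blade goes down on the bed ahead of them (grip's centre beyond x = +16 from the seat), then back under them by 8.
- tall_bottle: Bystander: amber bottle with black cap, 48 in diameter, 115 high (mm), origin at the centre of its underside.
- small_bottle: Bystander: amber bottle with black cap, 34 in diameter, 75 high (mm), origin at the centre of its underside.
- jar: Bystander: open clear glass jar, 84 in diameter, 42 high (mm), origin at the centre of its underside.

How it is judged:
By the outcome, as a careful person would: the job done as asked, in the order asked, and still so for the second after the job is handed in, with the robot touching nothing.
It also fails if it takes over 54 s, if anything falls off the work surface, if the arm or the gripper's body presses on something with over 40 N, if the wrist force passes 120 N, or if a joint passes its speed limit or range.

## Working session

There is one attempt and no reset: what is moved stays moved. The work goes in short steps, Python scripts to look and compute and a shell command to move; the robot and the scene stay as the last step left them, time stands still between calls to the robot, and variables do not carry over. Pictures are saved under pics/ and viewed, and the job is handed in when it is done.

```bash
ls; mkdir -p pics; python3 - <<'E'
from workcell import env, snapshot
import cv2, numpy as np
print(env.sense())
for n in ["scene","top"]:
    s=snapshot(n); cv2.imwrite(f"pics/{n}0.png",s["color"][:,:,::-1]); np.savez(f"pics/{n}0.npz",**s)
    print(n,s["K"],s["dist_coeffs"],s["extrinsics"])
E
```

```text
pics
{'clock': 0.0, 'joint_positions': array([57.26969188, 24.44807961,  4.23292545, 92.05262987, -1.95339046,
       63.64342289, -3.84447789]), 'joint_vel': array([ 0.05871254,  0.07187556, -0.01337906, -0.0542222 ,  0.10259197,
        0.09881207,  0.02436455]), 'tau': array([-1.92722982e-03, -9.35805202e+01,  3.66547264e+00, -4.54180813e+01,
       -4.89667256e-02,  2.02252372e-02,  6.24122799e-05]), 'tool_pos': array([ 276.14899127, -615.57713215,  301.99167272]), 'tcp_rot': array([ 1.79993802e+02,  7.16693662e-02, -6.58384492e+01]), 'contact_force': array([-0.28504997, -0.3174968 ,  0.08642645]), 'wrist_torque': array([-0.03328374,  0.01518038, -0.01631586]), 'width': 93.88825374614592}
scene [[463.30251866   0.         319.44960129]
 [  0.         463.30251866 204.86550076]
 [  0.           0.           1.        ]] [0.02465266 0.         0.         0.         0.        ] [[-6.72245936e-01  5.52275343e-01 -4.93028748e-01  1.20032566e+03]
 [ 7.40247215e-01  4.91600480e-01 -4.58653494e-01  5.22506229e+02]
 [-1.09298466e-02 -6.73291106e-01 -7.39296710e-01  8.98216318e+02]
 [ 0.00000000e+00  0.00000000e+00  0.00000000e+00  1.00000000e+00]]
top [[473.5206297    0.         318.45255082]
 [  0.         473.5206297  199.37405055]
 [  0.           0.           1.        ]] [0.01742171 0.         0.         0.         0.        ] [[-1.04889804e-02 -9.96598419e-01  8.17408909e-02  5.34519372e+02]
 [-9.99808467e-01  1.18032035e-02  1.56113116e-02 -2.14931834e+01]
 [-1.65230128e-02 -8.15614881e-02 -9.96531341e-01  1.42716435e+03]
 [ 0.00000000e+00  0.00000000e+00  0.00000000e+00  1.00000000e+00]]
```

View pics/scene0.png

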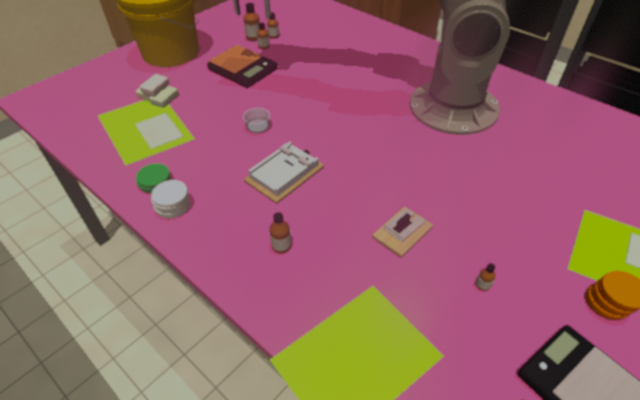

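View pics/top0.png

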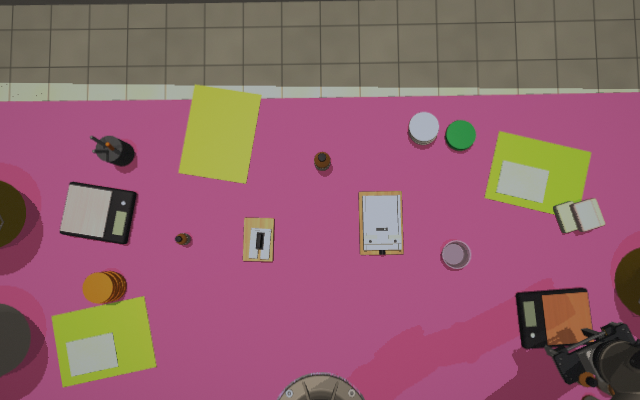

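The top view shows the rest with the blade at about (258,240), the holder at (381,223) and the jar at (456,255). The bottles are at (322,161) and (183,239). I'll zoom in on the rest and holder.

```bash
python3 - <<'E'
import cv2, numpy as np
t=cv2.imread("pics/top0.png"); s=cv2.imread("pics/scene0.png")
a=cv2.resize(t[210:270,230:290],(390,390),interpolation=cv2.INTER_CUBIC)
b=cv2.resize(t[185:263,345:418],None,fx=5.3,fy=5.3,interpolation=cv2.INTER_CUBIC)[:400]
c=np.zeros((420,800,3),np.uint8); c[:390,:390]=a; c[:b.shape[0],400:400+b.shape[1]]=b[:,:400]
cv2.imwrite("pics/z1.png",c)
a=cv2.resize(s[200:260,365:440],(400,320),interpolation=cv2.INTER_CUBIC)
b=cv2.resize(s[135:205,240:328],(400,318),interpolation=cv2.INTER_CUBIC)
c=np.zeros((420,800,3),np.uint8); c[:320,:400]=a; c[:318,400:]=b
cv2.imwrite("pics/z2.png",c)
E
```

```text
(no output)
```

View pics/z1.png

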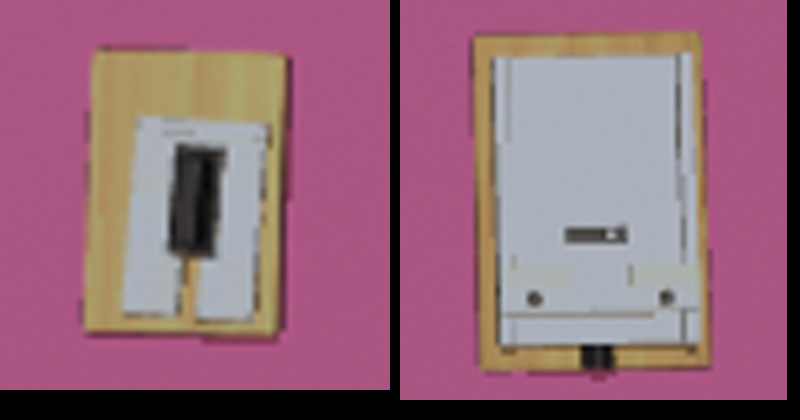

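View pics/z2.png

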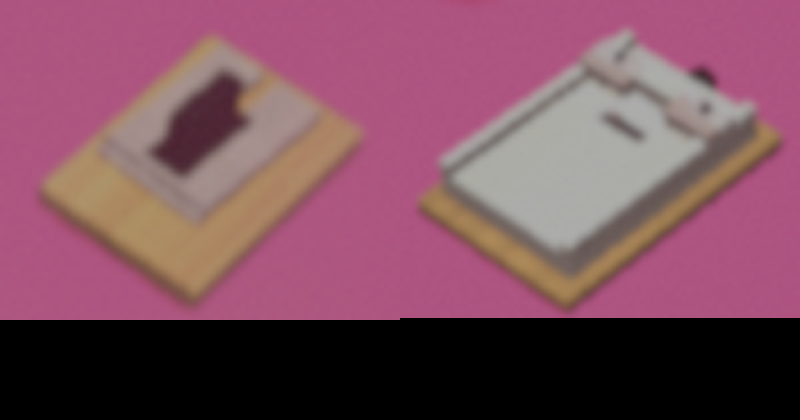

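```bash
cat > h.py <<'E'
import cv2, numpy as np
def load(n):
    return dict(np.load(n))
def ray(s,px,z):
    px=np.asarray(px,float).reshape(-1,1,2)
    u=cv2.undistortPoints(px,s["K"],s["dist_coeffs"]).reshape(-1,2)
    d=np.c_[u,np.ones(len(u))]@s["extrinsics"][:3,:3].T
    o=s["extrinsics"][:3,3]
    return o+d*((z-o[2])/d[:,2])[:,None]
def proj(s,P):
    T=np.linalg.inv(s["extrinsics"])
    return cv2.projectPoints(np.asarray(P,float).reshape(-1,3),cv2.Rodrigues(T[:3,:3])[0],T[:3,3],s["K"],s["dist_coeffs"])[0].reshape(-1,2)
def rect(s,mask,z,lab,roi):
    x0,y0,x1,y1=roi
    m=np.zeros_like(mask); m[y0:y1,x0:x1]=mask[y0:y1,x0:x1]
    cs,_=cv2.findContours(m,cv2.RETR_EXTERNAL,cv2.CHAIN_APPROX_NONE)
    c=max(cs,key=cv2.contourArea)
    W=ray(s,c.reshape(-1,2),z)[:,:2]
    (cx,cy),(w,h),a=cv2.minAreaRect(W.astype(np.float32))
    M=cv2.moments(c); cen=ray(s,[M['m10']/M['m00'],M['m01']/M['m00']],z)[0]
    print(lab,"rect",np.round([cx,cy,w,h,a],1),"centroid",np.round(cen,1),"area px",M['m00'])
    return c
E
python3 - <<'E'
from h import *
for n,R1,R2 in [("top",(235,210,285,270),(350,185,412,262)),("scene",(365,200,440,260),(240,135,328,205))]:
    s=load(f"pics/{n}0.npz"); c=s["color"]; hsv=cv2.cvtColor(c,cv2.COLOR_RGB2HSV)
    H,S,V=[hsv[:,:,i].astype(int) for i in range(3)]
    pink=((H>150)&(H<178)&(S>90))
    non=(~pink).astype(np.uint8)
    rect(s,non,15,n+" rest(130x90,z15)",R1)
    rect(s,non,12,n+" base(190x130,z12)",R2)
    white=((S<60)&(V>120)).astype(np.uint8)
    rect(s,white,20,n+" plate(90x60,z20)",R1)
    rect(s,white,30,n+" bed(160x110)",R2)
    dark=((V<85)).astype(np.uint8)
    rect(s,dark,45,n+" grip top 40x12",R1)
    if n=="top":
        rect(s,dark,30,"slot",(365,222,398,236))
        print(c[225:234,372:394].mean(2).astype(int))
E
```

```text
top rest(130x90,z15) rect [533.9 182.1  90.2 128.7  87.2] centroid [533.7 181.8  15. ] area px 1237.0
top base(190x130,z12) rect [ 579.9 -184.2  129.8  187.7   89.5] centroid [ 579.2 -183.6   12. ] area px 2660.5
top plate(90x60,z20) rect [522.1 176.9  60.4  91.   85.5] centroid [520.8 176.9  20. ] area px 390.0
top bed(160x110) rect [ 5.802e+02 -1.846e+02  1.598e+02  1.118e+02  3.000e-01] centroid [ 579.4 -185.3   30. ] area px 1977.0
top grip top 40x12 rect [531.2 173.2  20.4  46.6  90. ] centroid [529.7 173.   45. ] area px 94.5
slot rect [ 561.1 -179.6   17.6    2.9   89.4] centroid [ 561.1 -179.6   30. ] area px 6.0
[[178 178 178 179 178 178 177 178 178 178 178 177 178 179 177 178 178 178
  178 178 179 178]
 [178 178 179 179 178 178 178 179 178 179 179 177 177 178 175 175 178 179
  178 178 178 178]
 [178 179 177 178 171 170 170 170 171 170 171 170 172 171 146 147 178 178
  179 178 178 178]
 [178 178 178 177 100  74  74  75  74  73  75  69 128 105  75 102 177 178
  178 178 178 178]
 [178 177 178 177 100  76  75  75  74  73  73  63 168 142  74  99 178 178
  179 178 177 178]
 [178 
[... 235 characters left out ...]
78 179 177 178 178
  178 178 177 178]
 [178 178 178 178 178 178 179 177 178 179 178 178 178 178 178 178 179 178
  178 177 177 178]]
scene rest(130x90,z15) rect [538.  182.2  91.9 136.1  88.2] centroid [540.7 183.5  15. ] area px 1552.5
scene base(190x130,z12) rect [ 5.787e+02 -1.929e+02  2.025e+02  1.532e+02  5.000e-01] centroid [ 584.5 -188.3   12. ] area px 2535.5
scene plate(90x60,z20) rect [523.6 175.7  59.5  91.3  85.1] centroid [527.9 178.6  20. ] area px 403.5
scene bed(160x110) rect [ 5.817e+02 -1.931e+02  1.735e+02  1.173e+02  1.000e-01] centroid [ 584.9 -190.7   30. ] area px 1628.5
scene grip top 40x12 rect [540.8 181.4  56.2  19.8   0.8] centroid [542.7 181.1  45. ] area px 102.5
```

```bash
cat >> h.py <<'E'
def edges(s,ch,rows,cols,z,lab,pick):
    # per-row strongest gradient, subpixel, within cols; pick sign
    img=cv2.GaussianBlur(ch.astype(float),(3,3),0.6); pts=[]
    for r in rows:
        g=np.diff(img[r,cols[0]:cols[1]])*pick
        k=int(np.argmax(g)); 
        a=max(k-1,0); b=min(k+2,len(g)); w=np.clip(g[a:b],0,None)
        pts.append((cols[0]+0.5+(w*np.arange(a,b)).sum()/w.sum(),r))
    W=ray(s,pts,z)[:,:2]
    m=cv2.fitLine(W.astype(np.float32),cv2.DIST_HUBER,0,.01,.01).ravel()
    if m[0]<0: m[:2]*=-1
    res=(W-m[2:])@np.array([-m[1],m[0]])
    print(lab,"yaw",round(float(np.degrees(np.arctan2(m[1],m[0]))),2),"pt",np.round(m[2:],1),"rms",round(float(res.std()),2))
    return m
E
python3 - <<'E'
from h import *
s=load("pics/top0.npz"); c=s["color"].astype(float)
print(c[230,345:420].astype(int)[::3].tolist()); print(c[250,238:280].astype(int)[::2].tolist())
G=c[:,:,1]; B=c[:,:,2]
edges(s,G,range(198,248),(353,367),12,"base left",1)
edges(s,G,range(198,248),(396,410),12,"base right",-1)
edges(s,B,range(200,245),(358,368),30,"bed left",1)
edges(s,B,range(200,245),(394,404),30,"bed right",-1)
edges(s,B,range(231,256),(245,254),20,"plate left",1)
edges(s,B,range(231,256),(267,276),20,"plate right",-1)
E
```

```text
[[172, 86, 131], [171, 86, 131], [170, 84, 129], [171, 86, 130], [171, 84, 130], [167, 131, 84], [121, 124, 127], [171, 177, 187], [171, 177, 188], [171, 177, 187], [169, 175, 185], [93, 94, 96], [93, 93, 96], [96, 98, 101], [94, 95, 98], [171, 177, 188], [171, 176, 187], [171, 177, 187], [171, 178, 188], [153, 121, 78], [170, 84, 129], [171, 85, 129], [171, 85, 130], [171, 85, 130], [170, 84, 130]]
[[171, 86, 131], [171, 85, 130], [171, 93, 128], [170, 152, 102], [171, 143, 95], [172, 154, 109], [171, 177, 184], [170, 177, 183], [171, 177, 182], [171, 176, 179], [110, 90, 63], [171, 157, 126], [171, 177, 187], [170, 176, 180], [171, 177, 182], [168, 173, 177], [171, 154, 103], [166, 139, 93], [171, 85, 130], [171, 86, 130], [171, 85, 130]]
base left yaw 0.6 pt [ 567.5 -132.1] rms 4.39
base right yaw 0.21 pt [ 567.7 -246.2] rms 0.94
bed left yaw 0.66 pt [ 580.8 -130.1] rms 0.26
bed right yaw 0.58 pt [ 570.8 -240.2] rms 3.07
plate left yaw -4.91 pt [516.4 207.7] rms 0.31
plate right yaw -4.84 pt [523.7 147.6] rms 0.44
```

```bash
python3 - <<'E'
from h import *
s=load("pics/top0.npz"); c=s["color"].astype(float)
G=c[:,:,1]; B=c[:,:,2]
edges(s,B,range(198,248),(355,362),12,"base left",-1)
edges(s,G,range(198,252),(399,407),12,"base right",-1)
edges(s,B,range(198,240),(395,402),30,"bed right",-1)
# front/back edges via transpose: reuse by swapping
def hed(ch,cols,rows,z,lab,pick):
    img=cv2.GaussianBlur(ch,(3,3),.6);pts=[]
    for x in cols:
        g=np.diff(img[rows[0]:rows[1],x])*pick;k=int(np.argmax(g));a=max(k-1,0);b=min(k+2,len(g));w=np.clip(g[a:b],0,None)
        pts.append((x,rows[0]+.5+(w*np.arange(a,b)).sum()/w.sum()))
    W=ray(s,pts,z)[:,:2]; m=cv2.fitLine(W.astype(np.float32),cv2.DIST_HUBER,0,.01,.01).ravel()
    if m[1]<0:m[:2]*=-1
    print(lab,"yaw",round(float(np.degrees(np.arctan2(-m[0],m[1]))),2),"pt",np.round(m[2:],1))
hed(G,range(363,400),(187,195),12,"base far",1)
hed(B,range(366,396),(192,200),30,"bed far",1)
hed(G,range(390,400),(250,260),12,"base near",-1)
hed(B,range(366,378),(246,254),38,"bed near",-1)
hed(B,range(253,268),(224,232),20,"plate far",1)
hed(B,range(249,257),(254,262),20,"plate near",-1)
hed(B,range(262,269),(254,262),20,"plate near r",-1)
hed(B,range(376,388),(226,230),30,"slot far",-1)
hed(B,range(376,383),(228,233),30,"slot near",1)
r=c[228:230].mean((0,2)); 
# slot ends (half level) & pin
print(np.round(r[370:394]).astype(int))
for lab,px,z in [("slotL",375.5+.25,30),("slotR",387.0+.3,30),("pinL",383.6,38),("pinR",385.5,38),("pin c",384.4,38)]:
    print(lab,np.round(ray(s,[px,228.5],z)[0],1))
E
```

```text
base left yaw 0.23 pt [ 587.3 -117. ] rms 0.41
base right yaw 0.24 pt [ 572.8 -246.2] rms 0.94
bed right yaw -0.45 pt [ 588.1 -239.5] rms 3.22
base far yaw 1.32 pt [ 673.4 -185.2]
bed far yaw 0.67 pt [ 659.7 -177.2]
base near yaw 0.88 pt [ 487.4 -222.9]
bed near yaw 1.3 pt [ 500.6 -152.4]
plate far yaw -4.82 pt [567.3 178.5]
plate near yaw -8.0 pt [479.1 197.4]
plate near r yaw -1.83 pt [476.4 160.4]
slot far yaw 0.41 pt [ 564.4 -183.8]
slot near yaw -0.37 pt [ 555.7 -176.5]
[178 179 178 178 178 177 100  75  75  75  74  73  74  66 148 124  75 101
 178 178 179 178 178 178]
slotL [ 561.2 -167.1   30. ]
slotR [ 560.9 -201.    30. ]
pinL [ 560.8 -189.2   38. ]
pinR [ 560.8 -194.7   38. ]
pin c [ 560.8 -191.5   38. ]
```

Measured values:
- **Blade grip:** about (530, 176.6), yaw -4.9°.
- **Seat:** about (580, -184.3), yaw about 0.5°.
- **Pin:** about y = -191.5 by sight, 7.5 mm toward -y in its slot.

The plate, base and bed sizes all match the given ones. Next I move over the blade.

```bash
python3 -m crank '[{"dx":0.1,"dy":0.12,"roll":-0.05},{"dx":0.28,"dy":0.33,"roll":-0.15},{"dx":0.47,"dy":0.55,"roll":-0.25},{"dx":0.65,"dy":0.77,"roll":-0.3},{"dx":0.8,"dy":0.95,"roll":-0.35}]' 0 20
python3 -m crank '[{"dx":0.1,"dy":0.2,"roll":-0.05},{"dx":0.2,"dy":0.4,"roll":-0.1},{"dx":0.3,"dy":0.6,"roll":-0.2},{"dx":0.4,"dy":0.8,"roll":-0.25},{"dx":0.47,"dy":1,"roll":-0.297}]'
python3 -m crank '[{"dy":0.24},{"dy":0.48},{"dy":0.7},{"dy":0.9},{"dy":1}]'
```

```text
validation failed for argument at $[0]...
validation failed for argument at $[0]...
validation failed for argument at $[0]...
```

```bash
python3 -m crank '[{"dx":0.1,"dy":0.12,"dz":0,"roll":-0.05},{"dx":0.28,"dy":0.33,"dz":0,"roll":-0.15},{"dx":0.47,"dy":0.55,"dz":0,"roll":-0.25},{"dx":0.65,"dy":0.77,"dz":0,"roll":-0.3},{"dx":0.8,"dy":0.95,"dz":0,"roll":-0.35}]' 0 20
```

```text
clock: 0.6
tool_pos: [426.2, -437.2, 302.5]
tcp_rot: [180.0, 0.0, -81.7]
contact_force: [0.7, 0.1, -0.0]
width: 93.9
```

```bash
python3 -m crank '[{"dx":0.1,"dy":0.2,"dz":0,"roll":-0.05},{"dx":0.2,"dy":0.4,"dz":0,"roll":-0.1},{"dx":0.3,"dy":0.6,"dz":0,"roll":-0.2},{"dx":0.4,"dy":0.8,"dz":0,"roll":-0.25},{"dx":0.47,"dy":1,"dz":0,"roll":-0.297}]'
python3 -m crank '[{"dx":0,"dy":0.24,"dz":0,"roll":0},{"dx":0,"dy":0.48,"dz":0,"roll":0},{"dx":0,"dy":0.7,"dz":0,"roll":0},{"dx":0,"dy":0.9,"dz":0,"roll":0},{"dx":0,"dy":1,"dz":0,"roll":0}]'
python3 -m crank '[{"dx":0,"dy":0.24,"dz":0,"roll":0},{"dx":0,"dy":0.48,"dz":0,"roll":0},{"dx":0,"dy":0.7,"dz":-0.1,"roll":0},{"dx":0,"dy":0.9,"dz":-0.2,"roll":0},{"dx":0,"dy":1,"dz":-0.3,"roll":0}]'
```

```text
clock: 1.1
tool_pos: [520.2, -237.0, 302.5]
tcp_rot: [180.0, 0.0, -95.0]
contact_force: [0.6, 0.2, 0.2]
width: 94.1
clock: 1.6
tool_pos: [519.0, -35.4, 302.6]
tcp_rot: [180.0, 0.0, -94.7]
contact_force: [0.1, -1.1, -0.8]
width: 94.1
clock: 2.1
tool_pos: [518.7, 164.7, 242.0]
tcp_rot: [-180.0, 0.1, -94.8]
contact_force: [0.1, 0.5, -0.2]
width: 93.8
```

```bash
python3 -m crank '[{"dx":0.03,"dy":0.03,"dz":-0.1,"roll":0},{"dx":0.057,"dy":0.06,"dz":-0.2,"roll":0},{"dx":0.057,"dy":0.06,"dz":-0.35,"roll":0},{"dx":0.057,"dy":0.06,"dz":-0.4,"roll":0},{"dx":0.057,"dy":0.06,"dz":-0.4,"roll":0}]'
python3 - <<'E'
from workcell import env, snapshot
import cv2, numpy as np
s=snapshot("scene"); cv2.imwrite("pics/s1.png",cv2.resize(s["color"][150:280,330:500,::-1],None,fx=4,fy=4,interpolation=cv2.INTER_CUBIC))
print(env.sense()["tool_pos"],env.sense()["tcp_rot"])
E
```

```text
clock: 2.6
tool_pos: [530.0, 172.6, 161.4]
tcp_rot: [179.8, -0.1, -94.9]
contact_force: [-0.7, -0.0, 0.9]
width: 93.5
[530.61898351 172.81367494 162.71243692] [ 1.79948863e+02 -2.13546799e-02 -9.49608011e+01]
```

View pics/s1.png

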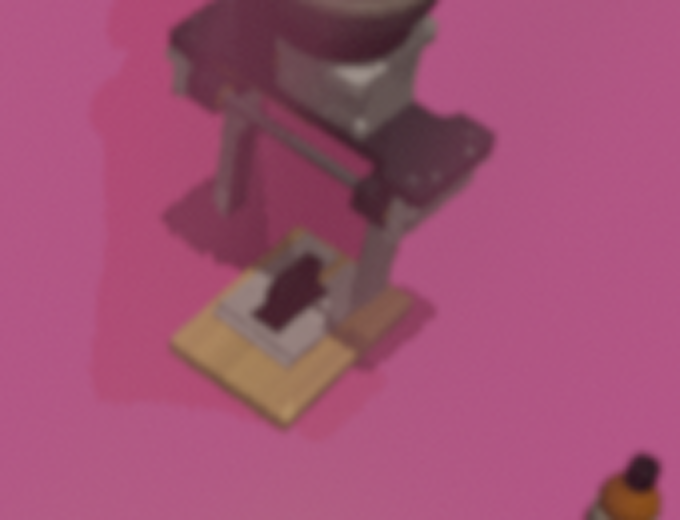

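The picture shows both fingers straddling the grip, at about (290,290) in the zoomed crop. I'll trim y and go down.

```bash
python3 -m crank '[{"dx":0,"dy":0.018,"dz":-0.05,"roll":0},{"dx":0,"dy":0.018,"dz":-0.1,"roll":0},{"dx":0,"dy":0.018,"dz":-0.15,"roll":0},{"dx":0,"dy":0.018,"dz":-0.18,"roll":0},{"dx":0,"dy":0.018,"dz":-0.18,"roll":0}]'
python3 -m crank '[{"dx":0,"dy":0,"dz":0,"roll":0},{"dx":0,"dy":0,"dz":0,"roll":0},{"dx":0,"dy":0,"dz":0,"roll":0},{"dx":0,"dy":0,"dz":0,"roll":0},{"dx":0,"dy":0,"dz":0,"roll":0}]'
```

```text
clock: 3.15
tool_pos: [530.3, 176.4, 125.6]
tcp_rot: [179.9, -0.0, -94.9]
contact_force: [-0.3, 0.0, -0.1]
width: 93.9
clock: 3.65
tool_pos: [530.8, 176.6, 126.8]
tcp_rot: [-180.0, 0.0, -95.0]
contact_force: [-1.0, 0.9, -0.3]
width: 93.7
```

```bash
python3 -m crank '[{"dx":0,"dy":0,"dz":-0.01,"roll":0},{"dx":0,"dy":0,"dz":-0.02,"roll":0},{"dx":0,"dy":0,"dz":-0.02,"roll":0},{"dx":0,"dy":0,"dz":-0.02,"roll":0},{"dx":0,"dy":0,"dz":-0.02,"roll":0}]' 1 15
python3 -m crank '[{"dx":0,"dy":0,"dz":0,"roll":0},{"dx":0,"dy":0,"dz":0,"roll":0},{"dx":0,"dy":0,"dz":0,"roll":0},{"dx":0,"dy":0,"dz":0,"roll":0},{"dx":0,"dy":0,"dz":0,"roll":0}]' 1 15
```

```text
clock: 4.15
tool_pos: [530.7, 176.6, 122.6]
tcp_rot: [180.0, 0.0, -94.9]
contact_force: [0.4, -0.6, 0.4]
width: 57.4
clock: 4.65
tool_pos: [530.7, 176.6, 122.7]
tcp_rot: [-180.0, 0.0, -95.0]
contact_force: [-0.3, -0.4, 0.1]
width: 17.4
```

```bash
python3 -m crank '[{"dx":0,"dy":0,"dz":0,"roll":0},{"dx":0,"dy":0,"dz":0,"roll":0},{"dx":0,"dy":0,"dz":0,"roll":0},{"dx":0,"dy":0,"dz":0,"roll":0},{"dx":0,"dy":0,"dz":0,"roll":0}]' 1 40
```

```text
clock: 5.15
tool_pos: [530.7, 176.5, 122.7]
tcp_rot: [-180.0, -0.0, -95.0]
contact_force: [-0.6, -0.4, 2.1]
width: 11.7
```

```bash
python3 -m crank '[{"dx":0,"dy":0,"dz":0.05,"roll":0},{"dx":0,"dy":0,"dz":0.15,"roll":0},{"dx":0,"dy":0,"dz":0.25,"roll":0},{"dx":0,"dy":-0.08,"dz":0.32,"roll":0},{"dx":0.04,"dy":-0.2,"dz":0.35,"roll":0}]'
python3 -m crank '[{"dx":0.05,"dy":-0.2,"dz":0,"roll":0.02},{"dx":0.1,"dy":-0.42,"dz":0,"roll":0.06},{"dx":0.2,"dy":-0.62,"dz":0,"roll":0.1},{"dx":0.28,"dy":-0.82,"dz":0,"roll":0.12},{"dx":0.32,"dy":-1,"dz":0,"roll":0.12}]'
python3 -m crank '[{"dx":0,"dy":-0.2,"dz":0,"roll":0},{"dx":0,"dy":-0.4,"dz":0,"roll":0},{"dx":0,"dy":-0.55,"dz":0,"roll":0},{"dx":0,"dy":-0.64,"dz":0,"roll":0},{"dx":0,"dy":-0.64,"dz":0,"roll":0}]'
python3 - <<'E'
from workcell import env, snapshot
import cv2, numpy as np
for n,r in (("scene",(100,220,200,370)),("top",(170,270,320,440))):
    s=snapshot(n); np.savez(f"pics/{n}2.npz",**s); cv2.imwrite(f"pics/{n}2.png",cv2.resize(s["color"][r[0]:r[1],r[2]:r[3],::-1],None,fx=4.5,fy=4.5,interpolation=cv2.INTER_CUBIC))
print(env.sense()["tool_pos"],env.sense()["tcp_rot"],env.sense()["contact_force"])
E
```

```text
clock: 5.65
tool_pos: [538.6, 137.8, 194.8]
tcp_rot: [-179.9, 0.1, -94.8]
contact_force: [0.3, -0.0, -2.5]
width: 11.9
clock: 6.15
tool_pos: [603.7, -65.6, 193.4]
tcp_rot: [-179.9, 0.0, -89.6]
contact_force: [0.6, 0.1, -1.2]
width: 11.8
clock: 6.65
tool_pos: [602.4, -194.0, 193.0]
tcp_rot: [-180.0, -0.0, -89.7]
contact_force: [-0.0, 0.6, -2.1]
width: 12.2
[ 602.85775394 -190.39077499  192.82403547] [-1.79994822e+02  4.67992646e-02 -8.95224227e+01] [-0.06743413  0.77800514 -1.16306085]
```

View pics/scene2.png

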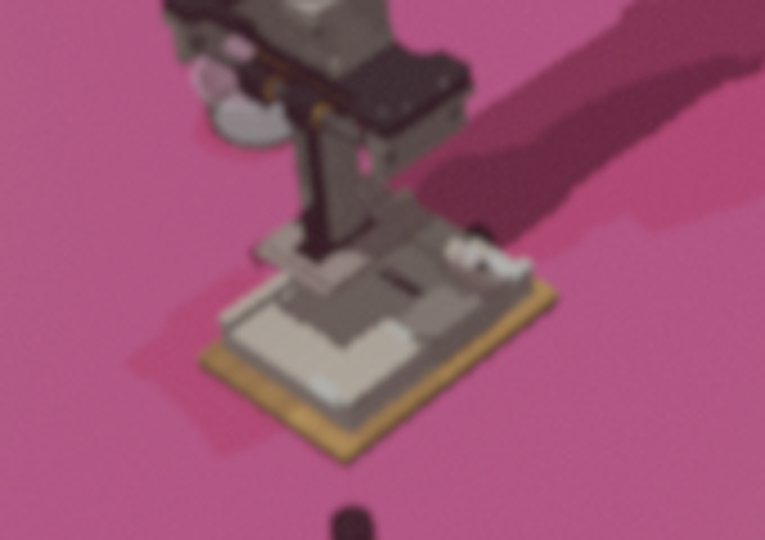

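View pics/top2.png

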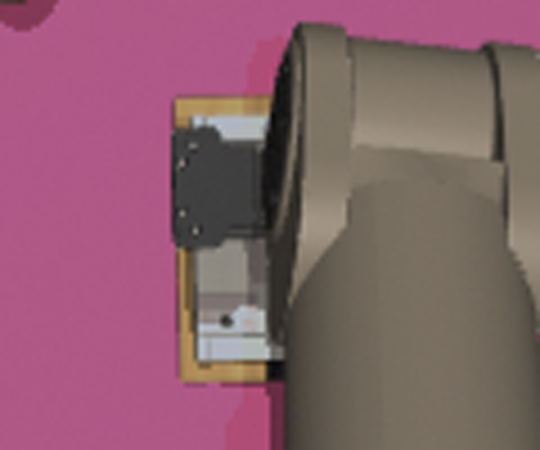

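The blade is held flat, just ahead of the lips. I'll go down to just above the pin top.

```bash
python3 -m crank '[{"dx":0,"dy":-0.005,"dz":-0.05,"roll":0},{"dx":0,"dy":-0.005,"dz":-0.12,"roll":0},{"dx":0,"dy":-0.005,"dz":-0.18,"roll":0},{"dx":0,"dy":-0.005,"dz":-0.215,"roll":0},{"dx":0,"dy":-0.005,"dz":-0.215,"roll":0}]'
python3 -m crank '[{"dx":0,"dy":0,"dz":-0.004,"roll":0},{"dx":0,"dy":0,"dz":-0.008,"roll":0},{"dx":0,"dy":0,"dz":-0.012,"roll":0},{"dx":0,"dy":0,"dz":-0.012,"roll":0},{"dx":0,"dy":0,"dz":-0.012,"roll":0}]'
```

```text
clock: 7.25
tool_pos: [602.1, -191.9, 148.0]
tcp_rot: [179.9, 0.0, -89.5]
contact_force: [-0.7, 0.2, -1.5]
width: 11.6
clock: 7.75
tool_pos: [602.8, -192.4, 147.5]
tcp_rot: [-180.0, -0.0, -89.6]
contact_force: [0.1, -0.3, -1.4]
width: 11.5
```

```bash
python3 -m crank '[{"dx":0,"dy":0,"dz":-0.003,"roll":0},{"dx":0,"dy":0,"dz":-0.006,"roll":0},{"dx":0,"dy":0,"dz":-0.009,"roll":0},{"dx":0,"dy":0,"dz":-0.01,"roll":0},{"dx":0,"dy":0,"dz":-0.01,"roll":0}]'
python3 -m crank '[{"dx":0,"dy":0,"dz":-0.002,"roll":0},{"dx":0,"dy":0,"dz":-0.004,"roll":0},{"dx":0,"dy":0,"dz":-0.006,"roll":0},{"dx":0,"dy":0,"dz":-0.007,"roll":0},{"dx":0,"dy":0,"dz":-0.007,"roll":0}]'
```

```text
clock: 8.25
tool_pos: [602.7, -192.4, 145.2]
tcp_rot: [180.0, 0.0, -89.6]
contact_force: [-0.4, 0.4, -1.8]
width: 11.5
clock: 8.75
tool_pos: [602.7, -192.4, 143.8]
tcp_rot: [180.0, 0.0, -89.6]
contact_force: [0.0, 0.6, -1.7]
width: 11.8
```

```bash
python3 -m crank '[{"dx":0,"dy":0,"dz":-0.002,"roll":0},{"dx":0,"dy":0,"dz":-0.004,"roll":0},{"dx":0,"dy":0,"dz":-0.006,"roll":0},{"dx":0,"dy":0,"dz":-0.008,"roll":0},{"dx":0,"dy":0,"dz":-0.008,"roll":0}]'
python3 -m crank '[{"dx":0,"dy":0,"dz":-0.002,"roll":0},{"dx":0,"dy":0,"dz":-0.004,"roll":0},{"dx":0,"dy":0,"dz":-0.006,"roll":0},{"dx":0,"dy":0,"dz":-0.008,"roll":0},{"dx":0,"dy":0,"dz":-0.008,"roll":0}]'
```

```text
clock: 9.25
tool_pos: [602.7, -192.4, 142.2]
tcp_rot: [180.0, 0.0, -89.5]
contact_force: [-0.8, 0.2, -1.2]
width: 11.7
clock: 9.75
tool_pos: [602.7, -192.4, 140.6]
tcp_rot: [180.0, 0.0, -89.5]
contact_force: [0.3, -0.3, -2.2]
width: 11.5
```

The underside is now about 3 mm above the bed and there is no contact force, so the notch is over the pin. I'll feel sideways gently to centre it.

```bash
python3 -m crank '[{"dx":0,"dy":0.001,"dz":-0.002,"roll":0},{"dx":0,"dy":0.002,"dz":-0.004,"roll":0},{"dx":0,"dy":0.003,"dz":-0.006,"roll":0},{"dx":0,"dy":0.004,"dz":-0.006,"roll":0},{"dx":0,"dy":0.004,"dz":-0.006,"roll":0}]'
python3 -m crank '[{"dx":0,"dy":0.001,"dz":0,"roll":0},{"dx":0,"dy":0.002,"dz":0,"roll":0},{"dx":0,"dy":0.003,"dz":0,"roll":0},{"dx":0,"dy":0.004,"dz":0,"roll":0},{"dx":0,"dy":0.004,"dz":0,"roll":0}]'
```

```text
clock: 10.25
tool_pos: [602.7, -191.6, 139.5]
tcp_rot: [-180.0, 0.0, -89.5]
contact_force: [0.6, -0.4, -1.7]
width: 11.8
clock: 10.75
tool_pos: [602.7, -191.1, 139.5]
tcp_rot: [-180.0, -0.0, -89.6]
contact_force: [0.7, -2.4, -0.8]
width: 11.9
```

```bash
python3 -m crank '[{"dx":0,"dy":-0.003,"dz":0,"roll":0},{"dx":0,"dy":-0.006,"dz":0,"roll":0},{"dx":0,"dy":-0.009,"dz":0,"roll":0},{"dx":0,"dy":-0.012,"dz":0,"roll":0},{"dx":0,"dy":-0.012,"dz":0,"roll":0}]'
python3 -m crank '[{"dx":0,"dy":-0.001,"dz":0,"roll":0},{"dx":0,"dy":-0.002,"dz":0,"roll":0},{"dx":0,"dy":-0.003,"dz":0,"roll":0},{"dx":0,"dy":-0.004,"dz":0,"roll":0},{"dx":0,"dy":-0.004,"dz":0,"roll":0}]'
```

```text
clock: 11.25
tool_pos: [602.7, -193.3, 139.4]
tcp_rot: [180.0, 0.0, -89.6]
contact_force: [-0.5, -0.6, -2.2]
width: 11.2
clock: 11.75
tool_pos: [602.7, -194.0, 139.5]
tcp_rot: [180.0, 0.0, -89.6]
contact_force: [0.0, -0.3, -2.4]
width: 11.6
```

```bash
python3 -m crank '[{"dx":0,"dy":-0.001,"dz":0,"roll":0},{"dx":0,"dy":-0.002,"dz":0,"roll":0},{"dx":0,"dy":-0.002,"dz":0,"roll":0},{"dx":0,"dy":-0.003,"dz":0,"roll":0},{"dx":0,"dy":-0.003,"dz":0,"roll":0}]'
```

```text
clock: 12.25
tool_pos: [602.7, -194.4, 139.4]
tcp_rot: [180.0, 0.0, -89.5]
contact_force: [0.4, 1.8, -1.2]
width: 12.0
```

Both sides touched, at about y = -191.2 and -194.2, so the notch centre is about -192.65. This is within 1 mm of the sighted pin. I'll centre it and lower onto the bed.

```bash
python3 -m crank '[{"dx":0,"dy":0.003,"dz":0,"roll":0},{"dx":0,"dy":0.006,"dz":0,"roll":0},{"dx":0,"dy":0.01,"dz":-0.002,"roll":0},{"dx":0,"dy":0.01,"dz":-0.004,"roll":0},{"dx":0,"dy":0.01,"dz":-0.005,"roll":0}]'
python3 -m crank '[{"dx":0,"dy":0,"dz":-0.001,"roll":0},{"dx":0,"dy":0,"dz":-0.002,"roll":0},{"dx":0,"dy":0,"dz":-0.003,"roll":0},{"dx":0,"dy":0,"dz":-0.004,"roll":0},{"dx":0,"dy":0,"dz":-0.004,"roll":0}]'
```

```text
clock: 12.75
tool_pos: [602.7, -192.7, 138.4]
tcp_rot: [180.0, -0.0, -89.5]
contact_force: [0.0, -0.5, -1.2]
width: 12.0
clock: 13.25
tool_pos: [602.7, -192.6, 137.7]
tcp_rot: [-180.0, -0.0, -89.6]
contact_force: [-1.2, 0.2, -0.5]
width: 12.0
```

```bash
python3 -m crank '[{"dx":0,"dy":0,"dz":-0.001,"roll":0},{"dx":0,"dy":0,"dz":-0.002,"roll":0},{"dx":0,"dy":0,"dz":-0.003,"roll":0},{"dx":0,"dy":0,"dz":-0.003,"roll":0},{"dx":0,"dy":0,"dz":-0.003,"roll":0}]'
```

```text
clock: 13.75
tool_pos: [602.7, -192.7, 137.7]
tcp_rot: [-180.0, -0.0, -89.6]
contact_force: [-4.2, 1.2, 10.3]
width: 11.6
```

It's on the bed at z = 137.7, as predicted. I'll ease the pressure and slide back.

```bash
python3 -m crank '[{"dx":0,"dy":0,"dz":0.001,"roll":0},{"dx":0,"dy":0,"dz":0.002,"roll":0},{"dx":-0.005,"dy":0,"dz":0.002,"roll":0},{"dx":-0.01,"dy":0,"dz":0.002,"roll":0},{"dx":-0.015,"dy":0,"dz":0.002,"roll":0}]'
python3 -m crank '[{"dx":-0.006,"dy":0,"dz":0,"roll":0},{"dx":-0.012,"dy":0,"dz":0,"roll":0},{"dx":-0.018,"dy":0,"dz":0,"roll":0},{"dx":-0.024,"dy":0,"dz":0,"roll":0},{"dx":-0.024,"dy":0,"dz":0,"roll":0}]'
```

```text
clock: 14.25
tool_pos: [600.1, -192.6, 137.7]
tcp_rot: [-179.9, -0.0, -89.5]
contact_force: [2.7, -0.5, 4.1]
width: 11.8
clock: 14.75
tool_pos: [595.0, -192.6, 137.7]
tcp_rot: [-180.0, -0.0, -89.6]
contact_force: [2.8, 0.8, 7.5]
width: 11.8
```

```bash
python3 -m crank '[{"dx":-0.005,"dy":0,"dz":0.001,"roll":0},{"dx":-0.01,"dy":0,"dz":0.001,"roll":0},{"dx":-0.015,"dy":0,"dz":0.001,"roll":0},{"dx":-0.02,"dy":0,"dz":0.001,"roll":0},{"dx":-0.02,"dy":0,"dz":0.001,"roll":0}]'
python3 -m crank '[{"dx":-0.002,"dy":0,"dz":0,"roll":0},{"dx":-0.004,"dy":0,"dz":0,"roll":0},{"dx":-0.006,"dy":0,"dz":0,"roll":0},{"dx":-0.006,"dy":0,"dz":0,"roll":0},{"dx":-0.006,"dy":0,"dz":0,"roll":0}]'
```

```text
clock: 15.25
tool_pos: [590.8, -192.7, 137.7]
tcp_rot: [180.0, 0.0, -89.6]
contact_force: [2.1, 0.8, 5.0]
width: 11.9
clock: 15.75
tool_pos: [589.7, -192.6, 137.7]
tcp_rot: [180.0, 0.0, -89.5]
contact_force: [2.9, -0.3, 4.4]
width: 11.9
```

```bash
python3 -m crank '[{"dx":-0.001,"dy":0,"dz":0,"roll":0},{"dx":-0.002,"dy":0,"dz":0,"roll":0},{"dx":-0.003,"dy":0,"dz":0,"roll":0},{"dx":-0.003,"dy":0,"dz":0,"roll":0},{"dx":-0.003,"dy":0,"dz":0,"roll":0}]'
python3 -m crank '[{"dx":-0.001,"dy":0,"dz":0,"roll":0},{"dx":-0.002,"dy":0,"dz":0,"roll":0},{"dx":-0.003,"dy":0,"dz":0,"roll":0},{"dx":-0.003,"dy":0,"dz":0,"roll":0},{"dx":-0.003,"dy":0,"dz":0,"roll":0}]'
```

```text
clock: 16.25
tool_pos: [589.2, -192.6, 137.7]
tcp_rot: [-180.0, 0.0, -89.6]
contact_force: [2.9, -0.1, 5.0]
width: 11.6
clock: 16.75
tool_pos: [588.6, -192.6, 137.7]
tcp_rot: [-180.0, 0.0, -89.6]
contact_force: [3.5, 0.6, 4.7]
width: 11.6
```

```bash
python3 -m crank '[{"dx":-0.001,"dy":0,"dz":0,"roll":0},{"dx":-0.002,"dy":0,"dz":0,"roll":0},{"dx":-0.002,"dy":0,"dz":0,"roll":0},{"dx":-0.002,"dy":0,"dz":0,"roll":0},{"dx":-0.002,"dy":0,"dz":0,"roll":0}]'
python3 -m crank '[{"dx":-0.001,"dy":0,"dz":0,"roll":0},{"dx":-0.002,"dy":0,"dz":0,"roll":0},{"dx":-0.002,"dy":0,"dz":0,"roll":0},{"dx":-0.002,"dy":0,"dz":0,"roll":0},{"dx":-0.002,"dy":0,"dz":0,"roll":0}]'
```

```text
clock: 17.25
tool_pos: [588.4, -192.6, 137.7]
tcp_rot: [-180.0, 0.0, -89.5]
contact_force: [4.6, 0.6, 2.9]
width: 12.0
clock: 17.75
tool_pos: [588.2, -192.6, 137.7]
tcp_rot: [-179.9, -0.0, -89.5]
contact_force: [5.9, -0.3, 1.8]
width: 11.5
```

```bash
python3 -m crank '[{"dx":-0.001,"dy":0,"dz":0,"roll":0},{"dx":-0.002,"dy":0,"dz":0,"roll":0},{"dx":-0.002,"dy":0,"dz":0,"roll":0},{"dx":-0.002,"dy":0,"dz":0,"roll":0},{"dx":-0.002,"dy":0,"dz":0,"roll":0}]'
python3 -m crank '[{"dx":-0.001,"dy":0,"dz":0,"roll":0},{"dx":-0.002,"dy":0,"dz":0,"roll":0},{"dx":-0.002,"dy":0,"dz":0,"roll":0},{"dx":-0.002,"dy":0,"dz":0,"roll":0},{"dx":-0.002,"dy":0,"dz":0,"roll":0}]'
```

```text
clock: 18.25
tool_pos: [588.1, -192.6, 137.8]
tcp_rot: [-179.9, -0.0, -89.5]
contact_force: [8.9, -0.3, 1.4]
width: 11.6
clock: 18.75
tool_pos: [587.9, -192.5, 137.9]
tcp_rot: [-179.9, -0.0, -89.5]
contact_force: [9.7, -1.2, 0.2]
width: 11.6
```

The pin is met: x has stalled at 588, as expected, with about 7 N over friction. I'll relax the preload, settle the blade down and release.

```bash
python3 -m crank '[{"dx":0.001,"dy":0,"dz":-0.001,"roll":0},{"dx":0.002,"dy":0,"dz":-0.002,"roll":0},{"dx":0.002,"dy":0,"dz":-0.002,"roll":0},{"dx":0.002,"dy":0,"dz":-0.002,"roll":0},{"dx":0.002,"dy":0,"dz":-0.002,"roll":0}]' 1 10
python3 -m crank '[{"dx":0,"dy":0,"dz":0,"roll":0},{"dx":0,"dy":0,"dz":0,"roll":0},{"dx":0,"dy":0,"dz":0,"roll":0},{"dx":0,"dy":0,"dz":0,"roll":0},{"dx":0,"dy":0,"dz":0,"roll":0}]' 1 3
```

```text
clock: 19.25
tool_pos: [587.9, -192.6, 137.7]
tcp_rot: [-179.9, -0.0, -89.5]
contact_force: [5.6, -0.8, 5.9]
width: 11.9
clock: 19.75
tool_pos: [587.0, -192.6, 137.1]
tcp_rot: [180.0, 0.0, -89.6]
contact_force: [1.9, -1.0, 1.6]
width: 12.2
```

```bash
python3 -m crank '[{"dx":0,"dy":0,"dz":0,"roll":0},{"dx":0,"dy":0,"dz":0,"roll":0},{"dx":0,"dy":0,"dz":0,"roll":0},{"dx":0,"dy":0,"dz":0,"roll":0},{"dx":0,"dy":0,"dz":0,"roll":0}]' 0.6 3
python3 -m crank '[{"dx":0,"dy":0,"dz":0.02,"roll":0},{"dx":0,"dy":0,"dz":0.08,"roll":0},{"dx":0,"dy":0,"dz":0.2,"roll":0},{"dx":0,"dy":0,"dz":0.4,"roll":0},{"dx":0,"dy":0,"dz":0.6,"roll":0}]'
python3 -m crank '[{"dx":0,"dy":0.2,"dz":0,"roll":0},{"dx":0,"dy":0.4,"dz":0.1,"roll":0},{"dx":0,"dy":0.6,"dz":0.1,"roll":0},{"dx":0,"dy":0.8,"dz":0.1,"roll":0},{"dx":0,"dy":1,"dz":0.1,"roll":0}]'
python3 -m crank '[{"dx":0,"dy":0.2,"dz":0,"roll":0},{"dx":0,"dy":0.4,"dz":0,"roll":0},{"dx":0,"dy":0.6,"dz":0,"roll":0},{"dx":0,"dy":0.8,"dz":0,"roll":0},{"dx":0,"dy":1,"dz":0,"roll":0}]'
python3 - <<'E'
from workcell import env, snapshot
import cv2, numpy as np
for n,r in (("scene",(120,220,230,340)),("top",(180,265,340,425))):
    s=snapshot(n); np.savez(f"pics/{n}3.npz",**s); cv2.imwrite(f"pics/{n}3.png",cv2.resize(s["color"][r[0]:r[1],r[2]:r[3],::-1],None,fx=6,fy=6,interpolation=cv2.INTER_CUBIC))
E
```

```text
clock: 20.25
tool_pos: [587.2, -192.6, 137.2]
tcp_rot: [180.0, 0.0, -89.6]
contact_force: [0.6, -0.7, 0.2]
width: 37.5
clock: 20.75
tool_pos: [587.0, -192.5, 259.3]
tcp_rot: [180.0, 0.0, -89.5]
contact_force: [0.2, 0.2, -0.0]
width: 37.3
clock: 21.25
tool_pos: [587.2, 8.9, 278.7]
tcp_rot: [-179.9, -0.0, -89.6]
contact_force: [1.0, 0.4, -0.2]
width: 37.3
clock: 21.75
tool_pos: [587.2, 209.0, 278.6]
tcp_rot: [-179.9, 0.0, -89.6]
contact_force: [0.4, 0.1, -0.1]
width: 37.8
```

View pics/scene3.png

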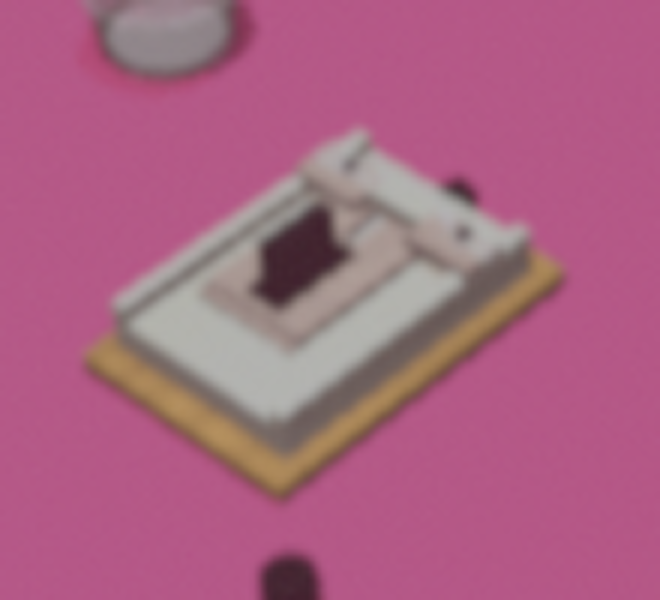

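View pics/top3.png

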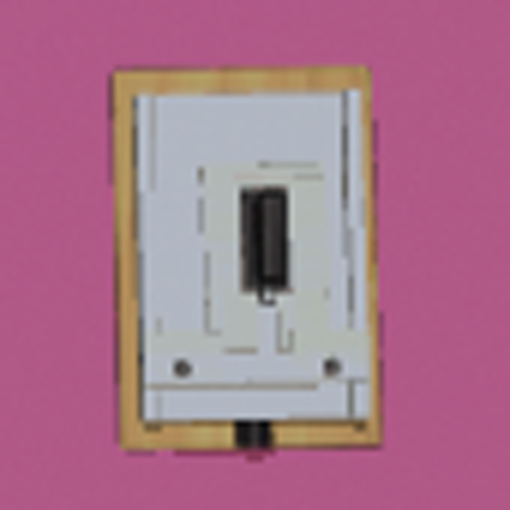

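Blade lies flat under the lips, with the pin at the notch bottom near (266,293) in the zoomed crop. I'll check position, yaw and the bystanders.

```bash
python3 - <<'E'
from h import *
s=load("pics/top3.npz"); c=s["color"].astype(float)
d=c[:,:,0]-c[:,:,2]  # yellowness
print(d[212,360:405].astype(int)); print(d[200:245,390].astype(int)); print(d[200:240,377].astype(int))
edges(s,d,range(211,234),(369,379),35,"plate left",1)
edges(s,d,range(211,230),(391,398),35,"plate right",-1)
B=c[:,:,2]
edges(s,B,range(200,245),(358,368),30,"bed left",1)
for col in (376,378,380,386,388,390,392):
    g=np.diff(d[202:214,col]);k=int(np.argmax(g));print(col,np.round(ray(s,[col,202+k+.5],35)[0],1))
dark=(s["color"].mean(2)<85).astype(np.uint8)
rect(s,dark,50,"grip",(370,205,398,232))
dz=s["depth"]; x0=[222,215,226]
for n in("top","scene"):
    a=load(f"pics/{n}0.npz")["color"].astype(int);b=load(f"pics/{n}3.npz")["color"].astype(int)
    for l,r in ({"top":{"tall":(310,148,335,176),"small":(172,228,194,248),"jar":(440,238,474,272)},"scene":{"tall":(265,210,295,255),"small":(473,260,500,295),"jar":(240,105,273,135)}}[n]).items():
        print(n,l,np.abs(a-b)[r[1]:r[3],r[0]:r[2]].mean().round(2))
E
```

```text
[ 81  83  42 -11 -17 -18 -18 -17 -17 -17 -17 -17 -17 -14  -6  -5  -5  -5
  -4  -6   3   1   2  -1   1   0   0   1  -3  -3  -4  -4  -3  -2 -13 -17
 -17   5 -17 -17   8  86  44  43  43]
[-17 -17 -18 -17 -18 -17 -16  -1  -4   1   0  -4  -4  -4  -3  -2  -2  -2
  -7  -6  -9  -7  -5  -7  -9  -7  -6  -7  -2  -3  -3  -3  -2  -2  -3  -1
   1  -1  -3  -6 -10 -16 -16  -5   8]
[-17 -16 -17 -17 -17 -17 -16 -10  -4  -4  -5  -6  -5  -5  -5  -5  -2  -4
  -4  -4  -9 -10  -7  -8 -14 -12  -9 -10  -7  -7  -8  -9 -10  -9  -9  -8
  -7  -7  -1 -17]
plate left yaw -1.16 pt [ 577.6 -159.7] rms 0.42
plate right yaw 2.2 pt [ 589.6 -220.7] rms 0.51
bed left yaw 0.66 pt [ 580.8 -130.1] rms 0.25
376 [ 625.7 -168.7   35. ]
378 [ 625.6 -174.5   35. ]
380 [ 625.6 -180.4   35. ]
386 [ 625.4 -198.    35. ]
388 [ 625.3 -203.8   35. ]
390 [ 625.2 -209.7   35. ]
392 [ 625.1 -215.5   35. ]
grip rect [ 585.3 -188.    20.3   52.3   88.8] centroid [ 587.8 -188.6   50. ] area px 103.5
top tall 3.41
top small 40.78
top jar 4.18
scene tall 5.03
scene small 5.26
scene jar 6.04
```

```bash
python3 - <<'E'
from h import *
for n in("top","scene"):
    s=load(f"pics/{n}3.npz"); E=s["extrinsics"]
    for l,P in {"front":(618,-192,35),"left":(590,-170,35),"right":(590,-213,35),"rearL":(552,-172,35),"rearR":(552,-211,35),"bed":(645,-190,30)}.items():
        u,v=proj(s,[P])[0]; q=s["depth"][int(v)-1:int(v)+2,int(u)-1:int(u)+2]; d=np.median(q[q>0]) if (q>0).any() else 0
        un=cv2.undistortPoints(np.array([[[u,v]]]),s["K"],s["dist_coeffs"])[0,0]
        w=E[:3,:3]@(np.r_[un,1]*d)+E[:3,3]; print(n,l,np.round(w,1))
E
```

```text
top front [ 618.2 -192.4   31.4]
top left [ 590.  -170.    35.4]
top right [ 590.  -213.    35.2]
top rearL [ 552.  -172.1   33.9]
top rearR [ 552.  -211.2   33.2]
top bed [ 645.2 -190.3   27.1]
scene front [ 617.8 -192.2   34.7]
scene left [ 589.9 -170.1   34.9]
scene right [ 608.5 -190.7   61.2]
scene rearL [ 550.5 -173.6   33. ]
scene rearR [ 573.6 -186.5   63.8]
scene bed [ 645.3 -189.7   30.4]
```

The plate reads flat within depth noise (33–35 mm, 31 on the front bevel). The robot is clear, so I'm handing the job in.

```bash
python3 - <<'E'
from workcell import env
print(env.close_job(), env.sense()["clock"])
E
```

```text
the job is handed in; nothing more can be done
the job is handed in; nothing more can be done
```

The blade is on the trimmer bed with its notch against the pin, and I handed the job in at about 22 s. I picked it up by the grip and lowered the notch over the pin ahead of the lips. I then felt the pin on both sides of the notch at about 2 N and centred between the two touches. After that I slid the blade back under the lips until it stalled against the pin, with a peak of about 10 N at the wrist. I let go and moved the arm clear.

**Checks that agreed:**
- **Position:** the blade's front edge is at x ≈ 625.3 mm, against 625 expected. The top view shows the pin at the bottom of the notch.
- **Flatness:** plate top heights read 33–35 mm against 35 expected. The top camera read 31 mm at the front bevel; the scene camera read 34.7 mm there.
- **Bottles and jar:** they look unmoved. The top view of the small bottle had changed a lot, I think because the arm was in front of it. The scene view showed no real change there.

**Checks that were weak or disagreed:**
- **Squareness:** the plate's two side edges gave -1.2° and +2.2°, because they show little contrast against the bed. Their mean, 0.5°, matches the bed's roughly 0.6°. The gripper was at the matching angle when it let go.
- **Notch play:** I felt about 2.9 mm between the two sides of the pin, against 2.5 mm nominal. I put this down to slight give in the arm and grip.

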